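# Confirm parcels by size and release the load

### The arm

A 6-joint arm with a two-finger parallel gripper is mounted at the origin on a cart in front of the work surface, level with it; the furniture and walls round the work are solid. World frame = base frame: x ahead of the robot, y to its left, z up, the work surface at z = 0. Lengths are in mm, angles in rad, forces in N, time in s.
With the tool pointing down it reaches from about 350 to 775 mm from the base axis. Payload 7.3 kg.
Tool frame: the origin (TCP) lies at the very end of the fingers, on their centre line; the grasp point (between the pads) lies 19 mm behind it; z points along the fingers, y is the line along which they close (so a half turn about z gives the same grasp; the last joint's range is limited). The gripper opens to 92 mm and grips with 3 to 60 N. Pads are 19 mm wide; open, the fingers measure 130 mm over their backs; the gripper's body (75 mm by 190 mm) begins 47 mm behind the grasp point.
Start: joints at [-1.351, 0.342, 1.524, -0, 1.275, -0.146], TCP at [187.814, -490.276, 226.741] pointing down, gripper open.
Joint ranges: [-2.53, 2.53], [-0.77, 2.02], [0.04, 2.7], [-1, 4.14], [0.28, 2.66], [-3.11, 3.11]. Speed limits (rad/s): [2.57, 2.57, 3.14, 3.14, 3.14, 3.14].

### API

Orientations are given as [roll, pitch, yaw] about the fixed x, y, z axes, in that order (R = Rz(yaw) Ry(pitch) Rx(roll)).
In Python, from plant import * gives the robot as it stands.
- The arm moves only by the tool arm_command, never from a script. Its arguments are lists of equal length, an entry for each row: "gripper": the finger opening in mm, from 0 to 91.8; "dp": the shift along the tool's x, y, z in units of 25 mm (1.0 is 25 mm), a list of three; "twist": the turn about the tool's z in units of 5 degrees (1.0 is 5 degrees). A call has exactly 5 rows; each row shifts and turns the commanded pose from where the row before left it, along the tool's axes as they then stand; what a row does not reach is not made up. A row lasts 1/8 s, in which the tool goes at most 62.5 mm and 10.7 degrees, less where a joint would pass 70% of its speed; a pose out of reach is approached as far as the arm can. A call is refused whole if a number of a shift passes 1 or a number of a turn 1, either way. A call with a gripper value outside its range is refused whole. The fingers move at their own pace and stop on an object; the grip force is fixed at half the most. Time passes only in rows, so rows that do not move let the fingers close, or fill a call up. It gives the time, the measured TCP pose, the force, the opening and the grip force at its end, in the units of the state.
- get_obs(): the state, without advancing time (a new reading comes with each control period).
- capture(name): name is "scene" or "top"; returns the picture (420x560x3 uint8, red, green, blue); there is no depth.
- get_calibration(name): a dict with "mtx" (3x3 intrinsics, pixels), "position" and "attitude" of the camera in the world. Camera axes: x right, y down, z forward; pixel columns grow to the right and rows downward; lengths in mm; the calibration is good to about 2 mm. A picture is of the moment at which its call begins. get_calibration takes no time and is no camera call.
- close_job(): hands the job in; it is judged then, once.
The state is a dict: "time": time; "joint_positions": joint angles; "dq": joint speeds; "tau": joint torques, N m; "tool_pos": TCP position; "tcp_rot": TCP orientation; "contact_force": force on the tool from outside, world axes, zero at the start; "moment": the same for the moment, N m; "grip_width": finger opening in mm; "finger_force": force on a finger pad.
Only numpy, scipy, OpenCV 4.12 (cv2) and the standard library are available. Lean on these libraries where they do the work, as an engineer would, in place of code of your own. Each camera call takes 0.05 s, during which the arm holds its last target. There are 200 camera calls.

### The job

Confirm the three parcels for loading: with closed fingers press the orange key in front of each parcel fully in, so that it stays in, beginning with the largest parcel, then the medium one, then the smallest. When all three are in, press the green release key fully down and let it spring back up. Only press: leave the parcels and the loose things round them where they are.

Things in the scene. Friction and masses are not known exactly. Their poses are not given: they have to be found in the camera images.
- bay_large: Fixed grey console with the large parcel, 200 (x) x 154 mm (y); the three bays look alike. Origin: centre of its underside; x to the back, z up. In front a black housing 66 x 84 x 46 mm high, centred at x = -65 mm, with an orange key on top; behind, x = -8 to 100 mm, a tray (floor 6 mm, rims 16 mm above the worktop) where the parcel stands.
- parcel_large: Loose large brown cardboard parcel, 132 x 66 x 100 mm high, long side across the bay; stands in the tray of bay_large. Origin: centre of its underside. To be left where it is.
- large_key_top (a point): Centre of the top of the orange round key (36 mm diameter) in front of the large parcel; about 58 mm above the worktop while out, 50 mm when fully in (the cap then still stands 4 mm out of the housing).
- large_key (a joint): Travel of that orange key, straight down: 0 = out, 0.008 m = fully in at a hard stop. Latching: it resists with about 3 N of friction, has no spring and stays where it is pushed. Starts out.
- bay_medium: Fixed grey console with the medium parcel, 200 (x) x 154 mm (y); the three bays look alike. Origin: centre of its underside; x to the back, z up. In front a black housing 66 x 84 x 46 mm high, centred at x = -65 mm, with an orange key on top; behind, x = -8 to 100 mm, a tray (floor 6 mm, rims 16 mm above the worktop) where the parcel stands.
- parcel_medium: Loose medium brown cardboard parcel, 101 x 63 x 50 mm high, long side across the bay; stands in the tray of bay_medium. Origin: centre of its underside. To be left where it is.
- medium_key_top (a point): Centre of the top of the orange round key (36 mm diameter) in front of the medium parcel; about 58 mm above the worktop while out, 50 mm when fully in (the cap then still stands 4 mm out of the housing).
- medium_key (a joint): Travel of that orange key, straight down: 0 = out, 0.008 m = fully in at a hard stop. Latching: it resists with about 3 N of friction, has no spring and stays where it is pushed. Starts out.
- bay_small: Fixed grey console with the small parcel, 200 (x) x 154 mm (y); the three bays look alike. Origin: centre of its underside; x to the back, z up. In front a black housing 66 x 84 x 46 mm high, centred at x = -65 mm, with an orange key on top; behind, x = -8 to 100 mm, a tray (floor 6 mm, rims 16 mm above the worktop) where the parcel stands.
- parcel_small: Loose small brown cardboard parcel, 75 x 48 x 32 mm high, long side across the bay; stands in the tray of bay_small. Origin: centre of its underside. To be left where it is.
- small_key_top (a point): Centre of the top of the orange round key (36 mm diameter) in front of the small parcel; about 58 mm above the worktop while out, 50 mm when fully in (the cap then still stands 4 mm out of the housing).
- small_key (a joint): Travel of that orange key, straight down: 0 = out, 0.008 m = fully in at a hard stop. Latching: it resists with about 3 N of friction, has no spring and stays where it is pushed. Starts out.
- release_station: Fixed console of the same shape and size as the bays (origin and axes alike), with a green key and no parcel; a red marker lies in its tray. It may stand anywhere in the row of four.
- release_key_top (a point): Centre of the top of the green round key (36 mm diameter), 58 mm above the worktop while out, 50 mm when fully in.
- release_key (a joint): Travel of the green key, straight down: 0 = out, 0.008 m = fully in at a hard stop. Spring return: about 0.7 N at the start of the travel, 3.5 N fully in; it comes back up when let go.
- red_marker: Loose black marker with a red cap, 11 x 138 x 12 mm, lying across the release station's tray. Origin: centre of its underside. To be left where it is.
- label_roll: Loose small roll of cream labels standing on its end, 66 mm across, 58 mm high, behind the consoles. Origin: centre of its underside. To be left where it is.
- tape_stub: Loose nearly used-up roll of tan tape lying flat, 50 mm across, 20 mm high, behind the consoles. Origin: centre of its underside. To be left where it is.
- red_glue_stick: Loose white glue stick with a red cap, upright, 28 mm across, 98 mm high, behind the consoles. Origin: centre of its underside. To be left where it is.
- blue_knife: Loose blue box cutter, 22 x 152 x 17 mm, lying to the right of the consoles. Origin: centre of its underside. To be left where it is.

How it is judged:
By the outcome, as a careful person would: the job done as asked, in the order asked, and still so for the second after the job is handed in, with the robot touching nothing.
It also fails if it takes over 64 s, if anything falls off the work surface, if the arm or the gripper's body presses on something with over 40 N, if the wrist force passes 120 N, or if a joint passes its speed limit or range.

## Working session

There is one attempt and no reset: what is moved stays moved. The work goes in short steps, Python scripts to look and compute and a tool call to move; the robot and the scene stay as the last step left them, time stands still between calls to the robot, and variables do not carry over. Pictures are saved under pics/ and viewed, at most 10 in all, crops included, and the job is handed in when it is done.

Besides the shell and the picture viewer there is one more tool, called as name(argument=value, ...) on one line, values as JSON. arm_command: Moves the arm, as the interface text tells. Its arguments: {"type":"object","properties":{"gripper":{"type":"array"},"dp":{"type":"array"},"twist":{"type":"array"}},"required":["gripper","dp","twist"]}

```bash
mkdir -p pics
python3 - <<'E'
from plant import *
import cv2
for n in("scene","top"):
    im=capture(n); cv2.imwrite(f"pics/{n}0.png",im[...,::-1]); print(n,get_calibration(n))
o=get_obs();print(o)
E
```

```text
scene {'mtx': array([[402.26616172,   0.        , 276.26665594],
       [  0.        , 402.26616172, 209.17344712],
       [  0.        ,   0.        ,   1.        ]]), 'position': array([ 25.31334771, 363.54380255, 839.8564387 ]), 'attitude': array([-2.39141709,  0.01000306, -2.25223006])}
top {'mtx': array([[413.3006733 ,   0.        , 277.44025163],
       [  0.        , 413.3006733 , 206.66450585],
       [  0.        ,   0.        ,   1.        ]]), 'position': array([ 359.36257245,  -86.01917489, 1159.32741451]), 'attitude': array([-2.93247751e+00, -6.71793001e-05, -1.51433618e+00])}
{'time': 0.1, 'joint_positions': array([-1.35101172e+00,  3.42670881e-01,  1.52488609e+00, -9.37625945e-06,
        1.27538031e+00, -1.45982307e-01]), 'dq': array([ 0.00089783, -0.00173042, -0.00257616, -0.00047604, -0.00035728,
       -0.0004015 ]), 'tau': array([ 1.88596183e-03, -4.32004201e+01, -2.44693083e+01,  7.19467713e-02,
        5.26917621e-02, -5.56772795e-05]), 'tool_pos': array([ 187.72604673, -489.92445463,  226.11755   ]), 'tcp_rot': array([-3.14026102e+00, -1.86724899e-04,  3.65769524e-01]), 'contact_force': array([-0.3280211 , -1.02806038,  0.27929604]), 'moment': array([-0.0374271 ,  0.01414632, -0.00134694]), 'finger_force': 0.0, 'grip_width': 92.08891968289372}
```

View pics/scene0.png

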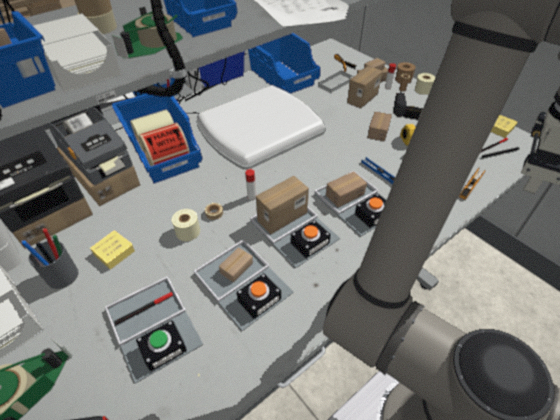

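View pics/top0.png

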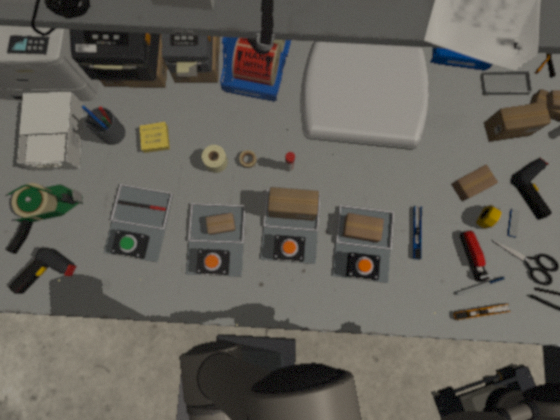

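```bash
cat > h.py <<'E'
import cv2,numpy as np
from plant import *
from scipy.spatial.transform import Rotation as R
def keys(n,im,z=58):
    c=get_calibration(n); hsv=cv2.cvtColor(im,cv2.COLOR_RGB2HSV); out=[]
    for name,lo,hi in(("orange",(6,170,130),(18,255,255)),("green",(45,100,60),(85,255,255))):
        m=cv2.inRange(hsv,lo,hi); k,_,st,ce=cv2.connectedComponentsWithStats(m)
        for i in range(1,k):
            if st[i,4]<60: continue
            d=R.from_euler('xyz',c['attitude']).as_matrix()@np.linalg.solve(c['mtx'],[*ce[i],1])
            p=c['position']+d*(z-c['position'][2])/d[2]
            out.append((name,st[i,4],ce[i].round(1),p.round(1)))
    return out
E
python3 - <<'E'
from h import *
for n in("scene","top"):
    for k in keys(n,cv2.imread(f"pics/{n}0.png")[...,::-1].copy()): print(n,*k)
E
```

```text
scene orange 105 [375.3 202.4] [ 445.8 -310.6   58. ]
scene orange 126 [310.4 230.9] [ 482.9 -108.7   58. ]
scene orange 163 [257.9 288.4] [433.4  95.6  58. ]
scene green 87 [148.1  21.3] [1929.1 -388.1   58. ]
scene green 430 [138.  42.] [1756.4 -252.6   58. ]
scene green 237 [157.9 338.6] [469.  326.3  58. ]
scene green 262 [ 33.  363.3] [579.1 541.4  58. ]
scene green 689 [ 40.2 386.4] [524.7 544.3  58. ]
scene green 446 [  7.  384.8] [568.  592.6  58. ]
scene green 92 [  9.7 413.7] [510.5 602.8  58. ]
top orange 108 [288.7 246.9] [ 484.8 -109.2   58. ]
top orange 112 [211.2 261. ] [435.9  93.9  58. ]
top orange 115 [364.4 265.2] [ 447.7 -311.4   58. ]
top green 418 [ 29.2 199.4] [574.7 605.9  58. ]
top green 124 [ 57.6 189.8] [605.8 532.7  58. ]
top green 127 [ 63.7 206.8] [559.4 508.3  58. ]
top green 125 [126.1 242.7] [471.6 325.6  58. ]
```

The scene shows four bays. From the left:
- release (green key, px 158,339)
- small (258,288)
- large, with the tall parcel (310,231)
- medium (375,202)

Both views agree to within 3 mm. The keys are at L (484,-109), M (447,-311), S (435,95) and G (470,326). I'll move off first, close the fingers and turn to yaw 0.

arm_command(gripper=[0,0,0,0,0], dp=[[1,-1,0],[1,-1,0],[1,-1,0],[1,-1,0],[1,-1,0]], twist=[1,1,1,1,0.2])

```text
time: 0.72
tool_pos: [286.4, -343.8, 226.5]
tcp_rot: [-3.141, 0.0, -0.002]
contact_force: [0.2, -0.1, -0.3]
grip_width: 46.3
finger_force: 0.0
```

arm_command(gripper=[0,0,0,0,0], dp=[[0.8,-0.94,0.4],[0.8,-0.94,0.4],[0.8,-0.94,0.4],[0.8,-0.94,0.4],[0.8,-0.94,0.4]], twist=[0,0,0,0,0])

```text
time: 1.35
tool_pos: [386.5, -226.5, 176.2]
tcp_rot: [-3.141, 0.0, -0.001]
contact_force: [0.3, -0.2, 0.0]
grip_width: 0.7
finger_force: 0.0
```

arm_command(gripper=[0,0,0,0,0], dp=[[0.78,-0.94,0.6],[0.78,-0.94,0.6],[0.78,-0.94,0.6],[0.78,-0.94,0.6],[0.78,-0.94,0.6]], twist=[0,0,0,0,0])

```text
time: 1.98
tool_pos: [484.1, -109.2, 101.0]
tcp_rot: [-3.141, 0.001, -0.001]
contact_force: [0.4, -0.5, 0.1]
grip_width: 0.5
finger_force: 0.0
```

arm_command(gripper=[0,0,0,0,0], dp=[[0,0,0.8],[0,0,0.6],[0,0,0.2],[0,0,0.1],[0,0,0.1]], twist=[0,0,0,0,0])

```text
time: 2.6
tool_pos: [483.9, -110.5, 57.2]
tcp_rot: [3.141, -0.001, -0.001]
contact_force: [-2.5, 0.2, 3.2]
grip_width: 0.6
finger_force: 1.5
```

arm_command(gripper=[0,0,0,0,0], dp=[[0,0,0.06],[0,0,0.06],[0,0,0.06],[0,0,0.02],[0,0,0]], twist=[0,0,0,0,0])

```text
time: 3.22
tool_pos: [483.9, -110.1, 51.7]
tcp_rot: [3.141, -0.001, -0.001]
contact_force: [0.4, -1.6, 1.7]
grip_width: 0.3
finger_force: 1.1
```

arm_command(gripper=[0,0,0,0,0], dp=[[0,0,0.04],[0,0,0.04],[0,0,0.04],[0,0,0],[0,0,0]], twist=[0,0,0,0,0])

```text
time: 3.85
tool_pos: [484.0, -110.2, 50.1]
tcp_rot: [3.141, -0.001, -0.001]
contact_force: [-3.4, -0.2, 17.0]
grip_width: 0.2
finger_force: 8.3
```

The key is at its hard stop, with 17 N at z=50. I'll lift and go to the medium key.

arm_command(gripper=[0,0,0,0,0], dp=[[0,0,-1],[0,0,-1],[-0.5,1,0],[-0.5,1,0],[-0.5,1,0]], twist=[0,0,0,0,0])

```text
time: 4.47
tool_pos: [445.4, -185.1, 98.3]
tcp_rot: [-3.141, 0.001, -0.0]
contact_force: [0.0, 0.3, 0.9]
grip_width: 0.6
finger_force: 0.0
```

arm_command(gripper=[0,0,0,0,0], dp=[[0,1,0],[0,1,0],[0,1,0],[0,1,0],[0,1,0]], twist=[0,0,0,0,0])

```text
time: 5.1
tool_pos: [445.9, -310.8, 98.3]
tcp_rot: [-3.141, 0.001, -0.001]
contact_force: [0.1, -0.7, -0.0]
grip_width: 0.3
finger_force: 0.0
```

Run:
```python
from h import *
for n in("scene","top"):
    im=capture(n);cv2.imwrite(f"pics/{n}1.png",im[...,::-1])
    for z in(58,50):
        for k in keys(n,im,z):
            if k[3][1]<400 and k[3][0]<700: print(n,z,*k)
print(get_obs()['tool_pos'])
```

```text
scene 58 orange 81 [310.3 232.9] [ 478.1 -104.    58. ]
scene 58 orange 165 [257.8 288.4] [433.8  95.7  58. ]
scene 58 green 239 [157.9 338.6] [469.  326.3  58. ]
scene 50 orange 81 [310.3 232.9] [ 482.7 -108.7   50. ]
scene 50 orange 165 [257.8 288.4] [437.9  93.   50. ]
scene 50 green 239 [157.9 338.6] [473.5 325.9  50. ]
top 58 orange 118 [211.2 261.2] [435.4  94.   58. ]
top 58 green 127 [126.2 242.6] [471.7 325.5  58. ]
top 50 orange 118 [211.2 261.2] [436.   95.3  50. ]
top 50 green 127 [126.2 242.6] [472.6 328.5  50. ]
[ 446.00262228 -312.24831554   98.40140229]
```

The large key's image matches a 50 mm height (482.7,-108.7), so it stayed in. I'll press the medium key now.

arm_command(gripper=[0,0,0,0,0], dp=[[0,0,0.8],[0,0,0.5],[0,0,0.2],[0,0,0.1],[0,0,0.08]], twist=[0,0,0,0,0])

```text
time: 5.82
tool_pos: [446.2, -309.9, 57.1]
tcp_rot: [3.141, -0.0, -0.001]
contact_force: [-1.1, 1.6, 2.6]
grip_width: 0.6
finger_force: 1.4
```

arm_command(gripper=[0,0,0,0,0], dp=[[0,0,0.08],[0,0,0.08],[0,0,0.06],[0,0,0.02],[0,0,0]], twist=[0,0,0,0,0])

```text
time: 6.45
tool_pos: [446.2, -310.2, 50.7]
tcp_rot: [3.141, -0.0, -0.001]
contact_force: [-0.3, -0.1, 0.9]
grip_width: 0.5
finger_force: 0.8
```

arm_command(gripper=[0,0,0,0,0], dp=[[0,0,0.04],[0,0,0.04],[0,0,0.02],[0,0,0],[0,0,0]], twist=[0,0,0,0,0])

```text
time: 7.08
tool_pos: [446.2, -310.3, 50.1]
tcp_rot: [3.14, -0.001, -0.001]
contact_force: [-2.4, 4.2, 17.3]
grip_width: 0.8
finger_force: 9.0
```

arm_command(gripper=[0,0,0,0,0], dp=[[0,0,-1],[0,0,-1],[-0.45,-1,0],[0,-1,0],[0,-1,0]], twist=[0,0,0,0,0])

```text
time: 7.7
tool_pos: [434.7, -233.8, 97.9]
tcp_rot: [-3.141, 0.0, -0.001]
contact_force: [0.5, 0.7, 0.7]
grip_width: 0.1
finger_force: 0.0
```

arm_command(gripper=[0,0,0,0,0], dp=[[0,-1,0],[0,-1,0],[0,-1,0],[0,-1,0],[0,-1,0]], twist=[0,0,0,0,0])

```text
time: 8.32
tool_pos: [434.8, -108.5, 97.8]
tcp_rot: [-3.142, 0.001, -0.0]
contact_force: [-0.1, 0.3, -0.2]
grip_width: 0.3
finger_force: 0.0
```

arm_command(gripper=[0,0,0,0,0], dp=[[0,-1,0],[0,-1,0],[0,-1,0],[0,-1,0],[0,-1,0]], twist=[0,0,0,0,0])

```text
time: 8.95
tool_pos: [434.8, 16.4, 97.9]
tcp_rot: [3.141, 0.0, -0.0]
contact_force: [0.5, -0.7, 0.2]
grip_width: 0.3
finger_force: 0.0
```

arm_command(gripper=[0,0,0,0,0], dp=[[0,-1,0],[0,-1,0],[0,-1,0],[0,-0.2,0],[0,0,0]], twist=[0,0,0,0,0])

```text
time: 9.57
tool_pos: [434.9, 95.2, 98.0]
tcp_rot: [3.141, 0.0, 0.001]
contact_force: [-0.1, -0.0, -0.2]
grip_width: 0.6
finger_force: 0.0
```

Run:
```python
from h import *
for n in("scene","top"):
    im=capture(n);cv2.imwrite(f"pics/{n}2.png",im[...,::-1])
    for z in(58,50):
        for k in keys(n,im,z):
            if k[3][1]<400 and k[3][0]<700: print(n,z,*k)
print(get_obs()['tool_pos'])
```

```text
scene 58 orange 142 [258.1 289. ] [432.   96.2  58. ]
scene 58 green 231 [158.2 338.8] [468.3 326.   58. ]
scene 50 orange 142 [258.1 289. ] [436.2  93.4  50. ]
scene 50 green 231 [158.2 338.8] [472.8 325.6  50. ]
top 58 orange 95 [289.  247.2] [ 484.1 -109.9   58. ]
top 58 orange 104 [364.1 265.3] [ 447.3 -310.5   58. ]
top 58 green 102 [126.6 242.8] [471.2 324.4  58. ]
top 50 orange 95 [289.  247.2] [ 485.  -110.1   50. ]
top 50 orange 104 [364.1 265.3] [ 448.  -312.2   50. ]
top 50 green 102 [126.6 242.8] [472.  327.3  50. ]
[435.04155344  94.50336622  98.07030671]
```

arm_command(gripper=[0,0,0,0,0], dp=[[0,0,0.8],[0,0,0.5],[0,0,0.2],[0,0,0.1],[0,0,0.08]], twist=[0,0,0,0,0])

```text
time: 10.3
tool_pos: [435.2, 94.8, 56.4]
tcp_rot: [3.141, -0.0, -0.001]
contact_force: [-1.5, -1.5, 2.8]
grip_width: 0.6
finger_force: 1.4
```

arm_command(gripper=[0,0,0,0,0], dp=[[0,0,0.08],[0,0,0.08],[0,0,0.06],[0,0,0.02],[0,0,0]], twist=[0,0,0,0,0])

```text
time: 10.92
tool_pos: [435.3, 94.9, 50.3]
tcp_rot: [3.141, -0.0, -0.001]
contact_force: [-0.8, -2.5, 3.2]
grip_width: 0.2
finger_force: 1.5
```

arm_command(gripper=[0,0,0,0,0], dp=[[0,0,0.04],[0,0,0.04],[0,0,0.02],[0,0,0],[0,0,0]], twist=[0,0,0,0,0])

```text
time: 11.55
tool_pos: [435.4, 95.0, 49.9]
tcp_rot: [3.141, -0.002, -0.0]
contact_force: [-7.5, -3.4, 30.6]
grip_width: 0.1
finger_force: 15.3
```

arm_command(gripper=[0,0,0,0,0], dp=[[0,0,-1],[0,0,-1],[0.7,-1,0],[0.7,-1,0],[0,-1,0]], twist=[0,0,0,0,0])

```text
time: 12.18
tool_pos: [471.3, 171.0, 97.6]
tcp_rot: [-3.141, -0.001, -0.001]
contact_force: [0.0, 0.0, -0.4]
grip_width: 0.6
finger_force: 0.0
```

arm_command(gripper=[0,0,0,0,0], dp=[[0,-1,0],[0,-1,0],[0,-1,0],[0,-1,0],[0,-1,0]], twist=[0,0,0,0,0])

```text
time: 12.8
tool_pos: [470.0, 296.0, 97.3]
tcp_rot: [-3.141, 0.0, -0.001]
contact_force: [0.8, -0.7, -0.3]
grip_width: 0.3
finger_force: 0.0
```

arm_command(gripper=[0,0,0,0,0], dp=[[0,-1,0],[0,-0.25,0],[0,0,0],[0,0,0],[0,0,0]], twist=[0,0,0,0,0])

```text
time: 13.42
tool_pos: [470.4, 325.5, 97.7]
tcp_rot: [3.141, 0.0, -0.002]
contact_force: [-0.5, -0.2, 0.1]
grip_width: 0.4
finger_force: 0.0
```

Run:
```python
from h import *
for n in("scene","top"):
    im=capture(n);cv2.imwrite(f"pics/{n}3.png",im[...,::-1])
    for z in(58,50):
        for k in keys(n,im,z):
            if k[3][1]<400 and k[3][0]<700: print(n,z,*k)
a,b=[cv2.resize(cv2.imread(f"pics/{f}.png")[175:325,190:410],None,fx=2.6,fy=2,interpolation=2) for f in("scene0","scene3")]
cv2.imwrite("pics/cmp.png",cv2.vconcat([a,b]))
print(get_obs()['tool_pos'])
```

```text
scene 58 orange 63 [374.8 204.4] [ 441.7 -303.9   58. ]
scene 50 orange 63 [374.8 204.4] [ 445.9 -310.8   50. ]
top 58 orange 98 [288.9 247.1] [ 484.3 -109.8   58. ]
top 58 orange 98 [211.8 261.2] [435.4  92.4  58. ]
top 58 orange 104 [364.1 265.3] [ 447.3 -310.5   58. ]
top 50 orange 98 [288.9 247.1] [ 485.2 -110.    50. ]
top 50 orange 98 [211.8 261.2] [436.   93.7  50. ]
top 50 orange 104 [364.1 265.3] [ 448.  -312.2   50. ]
[470.39909286 325.69536833  97.7830723 ]
```

View pics/cmp.png

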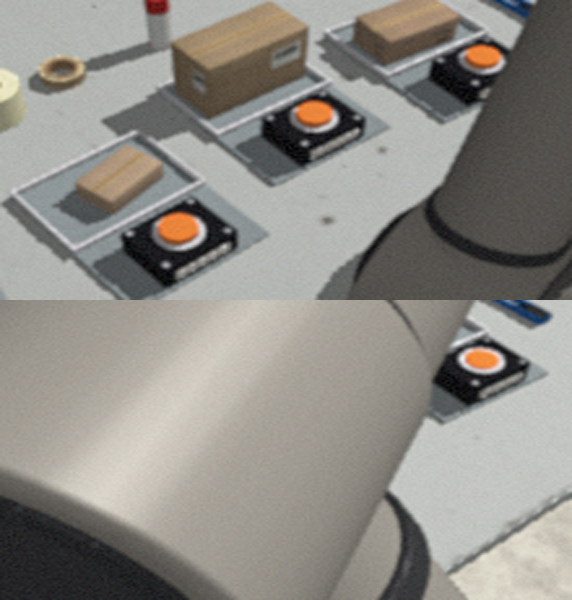

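The picture shows the medium key sunk in (px 375,204, which fits 50 mm). The arm hides the other two keys here, but both reached z=50 at the hard stop with clear force. Next is the green key.

arm_command(gripper=[0,0,0,0,0], dp=[[0,0,0.8],[0,0,0.5],[0,0,0.2],[0,0,0.1],[0,0,0.08]], twist=[0,0,0,0,0])

```text
time: 14.15
tool_pos: [470.4, 326.3, 56.0]
tcp_rot: [-3.141, -0.0, -0.001]
contact_force: [-0.4, -0.8, 1.3]
grip_width: 0.6
finger_force: 0.7
```

arm_command(gripper=[0,0,0,0,0], dp=[[0,0,0.08],[0,0,0.08],[0,0,0.06],[0,0,0.02],[0,0,0]], twist=[0,0,0,0,0])

```text
time: 14.78
tool_pos: [470.5, 326.3, 50.2]
tcp_rot: [-3.141, -0.001, -0.001]
contact_force: [-1.5, -1.9, 5.4]
grip_width: 0.0
finger_force: 2.9
```

arm_command(gripper=[0,0,0,0,0], dp=[[0,0,0.04],[0,0,0.04],[0,0,0.02],[0,0,0],[0,0,0]], twist=[0,0,0,0,0])

```text
time: 15.4
tool_pos: [470.5, 326.4, 49.7]
tcp_rot: [-3.141, -0.002, -0.0]
contact_force: [-5.5, -4.1, 20.5]
grip_width: 0.4
finger_force: 10.4
```

The green key is fully down at 20 N. I'll lift well clear and check.

arm_command(gripper=[0,0,0,0,0], dp=[[0,0,-1],[0,0,-1],[0,0,-1],[0,0,-1],[0,0,-1]], twist=[0,0,0,0,0])

```text
time: 16.02
tool_pos: [470.2, 326.2, 172.8]
tcp_rot: [3.142, 0.0, -0.001]
contact_force: [-0.2, -0.0, 0.0]
grip_width: 0.5
finger_force: 0.0
```

arm_command(gripper=[0,0,0,0,0], dp=[[-0.5,-1,-1],[-0.5,-1,-1],[-0.5,-1,-1],[-0.5,-1,-1],[0,0,0]], twist=[0,0,0,0,0])

```text
time: 16.65
tool_pos: [420.0, 428.2, 273.8]
tcp_rot: [-3.139, -0.003, 0.002]
contact_force: [-0.4, -0.3, -1.0]
grip_width: 0.3
finger_force: 0.0
```

Run:
```python
from h import *
for n in("scene","top"):
    im=capture(n);cv2.imwrite(f"pics/{n}4.png",im[...,::-1])
    for z in(58,50):
        for k in keys(n,im,z):
            if k[3][1]<400 and k[3][0]<700: print(n,z,*k)
print(get_obs()['contact_force'])
```

```text
scene 58 green 238 [157.9 338.6] [469.1 326.2  58. ]
scene 50 green 238 [157.9 338.6] [473.6 325.9  50. ]
top 58 orange 99 [289.  247.1] [ 484.4 -109.9   58. ]
top 58 orange 98 [211.8 261.2] [435.4  92.4  58. ]
top 58 orange 104 [364.1 265.3] [ 447.3 -310.5   58. ]
top 58 green 126 [126.1 242.6] [471.7 325.7  58. ]
top 50 orange 99 [289.  247.1] [ 485.3 -110.1   50. ]
top 50 orange 98 [211.8 261.2] [436.   93.7  50. ]
top 50 orange 104 [364.1 265.3] [ 448.  -312.2   50. ]
top 50 green 126 [126.1 242.6] [472.5 328.7  50. ]
[ 0.06211384  0.40313766 -0.14844327]
```

View pics/top4.png

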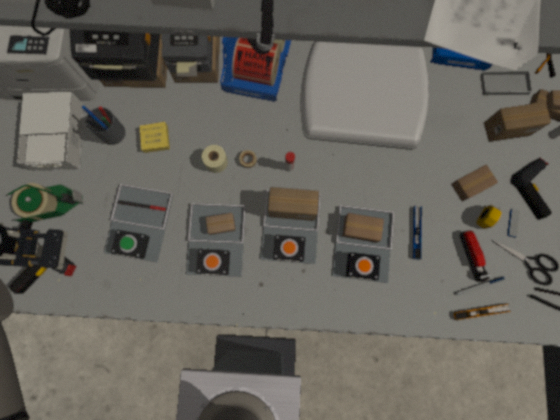

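The top view shows all three orange keys sunk in (px 289,247; 212,261; 364,265). The green key is back up at its original pixel (126,243), and the parcels and loose things are where they were.

```bash
python3 -c "
from plant import *
print(close_job())"
```

```text
the job is handed in; nothing more can be done
None
```

The job is handed in: the large, medium and small keys were pressed fully in, in that order, and stayed in; the green release key was then pressed fully down and sprang back up, at about 17 s, with nothing else visibly moved.

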